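# Find the hidden catch of the key pocket in the porch ledge

## Robot

A 6-joint arm with a two-finger parallel gripper is mounted at the origin on the work surface. World frame = base frame: x ahead of the robot, y to its left, z up, the work surface at z = 0. Lengths are in m, angles in degrees, forces in N, time in s.
With the tool pointing down it reaches from about 0.3 to 1 m from the base axis. Payload 5.1 kg.
Tool frame: the origin (TCP) lies midway between the tips of the shut fingers; the grasp point (between the pads) lies 19 mm behind it (ctrl.grip_point_offset is the distance from the TCP to the grasp point, in m); z points along the fingers, y is the line along which they close (so a half turn about z gives the same grasp; the last joint's range is limited). The gripper opens to 95 mm and grips with 3 to 60 N. Pads are 20 mm wide; open, the fingers measure 119 mm over their backs; the gripper's body (75 mm by 180 mm) begins 59 mm behind the grasp point.
Start: joints at [-75.722, 7.093, 94.555, -0, 78.352, -4.733], TCP at [0.212, -0.615, 0.215] pointing down, gripper open.
Joint ranges: [-149.61, 149.61], [-58.7, 133.49], [1.44, 155.28], [-77.14, 257.14], [18.33, 153.61], [-166.67, 166.67]. Speed limits (degrees/s): [147.25, 147.25, 180, 180, 180, 180].

## Interface

Orientations are given as a 3x3 rotation matrix whose columns are the frame's x, y, z axes.
In Python, from cell import ctrl gives the robot as it stands.
- The arm moves only by the shell command python3 -m handwheel 'ROWS' [FORCE]. ROWS is JSON, a list of rows, each an object with "gripper": the closure in counts, from 0 (fully open) to 255 (shut); "linear": the shift along the tool's x, y, z in m, a list of three; "yaw": the turn about the tool's z in rad. A call has 1 to 12 rows; each row is the pose to reach, as a shift and turn from the pose commanded when the call began, along the tool's axes at that moment; what a row does not reach only later rows make up. A row lasts 1/8 s, in which the tool goes at most 62.5 mm and 10.7 degrees, less where a joint would pass 70% of its speed; a pose out of reach is approached as far as the arm can. A call with a gripper value outside its range is refused whole. The fingers move at their own pace and stop on an object; FORCE is the grip in N (left out, the last holds). Time passes only in rows, so rows that repeat a pose let the fingers close. It gives the time, the measured TCP pose, the force, the opening and the grip force at its end, in the units of the state.
- ctrl.get_obs(): the state, without advancing time (a new reading comes with each control period).
- ctrl.read_camera(name): name is "side" or "top" or "wrist"; returns the picture (384x512x3 uint8, blue, green, red); there is no depth.
- ctrl.get_calibration(name): a dict with "fx", "fy", "cx", "cy" (pixels), "cam_to_world" (4x4, takes a point from camera to world coordinates). Camera axes: x right, y down, z forward; pixel columns grow to the right and rows downward; lengths in m; the calibration is good to about 2 mm. A picture is of the moment at which its call begins: read the wrist's pose just before it. get_calibration takes no time and is no camera call; for the wrist camera it gives the pose at the moment of the call.
- ctrl.sign_off(): hands the job in; it is judged then, once.
The state is a dict: "t": time; "joint_pos": joint angles; "joint_velocities": joint speeds; "joint_torque": joint torques, N m; "tcp_pos": TCP position; "eef_rot": TCP orientation; "ft_force": force on the tool from outside, world axes, zero at the start; "wrist_torque": the same for the moment, N m; "grip_width": finger opening in m; "grip_force": force on a finger pad.
Only numpy, scipy, OpenCV 4.12 (cv2) and the standard library are available. Lean on these libraries where they do the work, as an engineer would, in place of code of your own. Each camera call takes 0.05 s, during which the arm holds its last target. There are 200 camera calls.

## Task

The spare bike-lock key is kept under the small flush flap in the oak ledge. One of the six alike inlaid squares beside it is a concealed catch: feel over the squares with a fingertip until one gives, and press that one fully home so that the flap pops right up and stays up. Do not touch the flap itself, leave everything standing on the ledge and bench where it is, and end with the hand clear.

Things in the scene. Friction and masses are not known exactly. Their poses are not given: they have to be found in the camera images.
- panel (a point): Middle of the inlaid field, on the ledge's top surface; z up, y along the ledge, x across it, away from the robot. Six alike square pads, 44.5 mm wide, of darker wood, have centres at x = -30, +30 mm and y = -60, 0, +60 mm. Their faces are 1.5 mm below the top surface, in 46 mm square openings with 14 mm bars between. Five are solid and do not give; one is the concealed catch.
- ledge: Oak ledge on two cheeks on the bench, 180 mm (x) by 760 mm (y), its flat top 140 mm above the bench. Origin: middle of its underside, at bench height, straight below the panel point; same axes. A small bike hook sticks out 80 mm under its front edge.
- catch (a joint): How far the concealed catch pad has sunk, m: 0 at the start, 0.007 fully home. It is one of the six pads, another one each time, and looks like the rest. It gives at 4 to 5 N, sinks straight down 7 mm to a firm stop and stays where it is left (no return spring). The reading does not tell which pad it is.
- flap (a joint): Opening of the flap over the key pocket, rad: 0 shut (flush with the ledge), 0.7 fully popped up. The catch lifts it through a linkage, in proportion to how far the catch is pressed (100 rad per m).
- flap_board (a point): The flap: darker wood, 87 x 56 x 8 mm, flush in the ledge's top, at y = 127.5 to 183.5 mm and x = -43.5 to 43.5 mm from the panel point. Its hinge runs along x on its edge nearest the squares; its far (+y) edge rises, by up to 36 mm. This point is on the hinge axis, 4 mm below the ledge's top. Not to be touched.
- canister_mid (a point): stainless steel screw-top canister, 72 mm across, 128 mm tall, standing on one end of the ledge; this point is half-way up it, at its middle. Bystander.
- mug_mid (a point): white ceramic mug, 80 mm across plus handle, 92 mm tall, standing on the other end of the ledge (mug and canister may have changed ends); this point is half-way up it, at its middle. Bystander.
- spacers_mid (a point): blue aluminium headset spacer stack, 34 mm across, 40 mm tall, standing on the ledge between the flap and the +y end; this point is half-way up it, at its middle. Bystander.
- patchbox_mid (a point): yellow tire patch box with a hinged lid, 50 x 85 x 28 mm, lying on the ledge on the -y side of the squares; this point is half-way up it, at its middle. Bystander.
- caliper_mid (a point): black plastic caliper, about 160 x 50 x 10 mm, lying flat on the ledge on the -y side of the squares; this point is half-way up it, at its middle. Bystander.
- lever_mid (a point): grey plastic tyre lever, about 16 x 125 x 8 mm, lying on the bench in front of the ledge; this point is half-way up it, at its middle. Bystander.
- lube_mid (a point): small closed oil bottle, 40 mm across, 100 mm tall, standing on the bench in front of the ledge; this point is half-way up it, at its middle. Bystander.

How it is judged (in metres and radians):
On the way:
1. the concealed catch is pressed fully home (at least 6 of its 7 mm) (value of joint catch above 0.006 m), for 0.1 s.
At the end, for the whole second after the job is handed in: The concealed catch stays at least 6 mm down, the flap stands open by more than 0.55 rad and at rest, and no bystander is more than 15 mm from where it stood (value of joint catch above 0.006 m and value of joint flap above 0.55 rad and velocity of joint flap below 0.05 rad/s and distance of each of canister_mid, mug_mid, spacers_mid, patchbox_mid, caliper_mid, lever_mid, lube_mid from where it was at the start of the episode below 0.015 m); the robot touches nothing.
It fails at once if the robot touches the flap (more than 1 N) (contact force between the arm and flap above 1 N).
It fails at once if the fingers touch the flap (more than 1 N) (contact force between the fingers and flap above 1 N).
It fails at once if a bystander is shoved, lifted or carried 15 mm or more (not (distance of each of canister_mid, mug_mid, spacers_mid, patchbox_mid, caliper_mid, lever_mid, lube_mid from where it was at the start of the episode below 0.015 m)).
It also fails if it takes over 51 s, if anything falls off the work surface, if the arm or the gripper's body presses on something with over 40 N, if the wrist force passes 120 N, or if a joint passes its speed limit or range.

## Working session

There is one attempt and no reset: what is moved stays moved. The work goes in short steps, Python scripts to look and compute and a shell command to move; the robot and the scene stay as the last step left them, time stands still between calls to the robot, and variables do not carry over. Pictures are saved under pics/ and viewed, at most 10 in all, crops included, and the job is handed in when it is done.

```bash
mkdir -p pics
python3 - <<'E'
from cell import ctrl
import cv2,numpy as np
for n in("top","side"):
    im=ctrl.read_camera(n); cv2.imwrite(f"pics/{n}0.png",im)
    c=ctrl.get_calibration(n); print(n,c["fx"],c["fy"],c["cx"],c["cy"]);print(np.round(c["cam_to_world"],4))
o=ctrl.get_obs();print(o["t"],o["tcp_pos"],np.round(o["eef_rot"],3),o["ft_force"])
E
```

```text
top 494.45789373391835 494.45789373391835 254.11993425977857 192.19745713770988
[[ 0.01   -0.9894  0.1447  0.3856]
 [-0.9999 -0.0085  0.0105  0.0127]
 [-0.0092 -0.1448 -0.9894  1.3271]
 [ 0.      0.      0.      1.    ]]
side 445.2393331356275 445.2393331356275 256.9008231895622 196.7201750757594
[[-0.9558 -0.2127  0.2032  0.3372]
 [-0.2939  0.7183 -0.6306  0.6917]
 [-0.0119 -0.6624 -0.749   0.9332]
 [ 0.      0.      0.      1.    ]]
0.1 [ 0.21155598 -0.61399643  0.21350844] [[ 0.945  0.326 -0.   ]
 [ 0.326 -0.945  0.002]
 [ 0.    -0.002 -1.   ]] [-0.48522382 -0.06946865 -0.12696136]
```

View pics/top0.png

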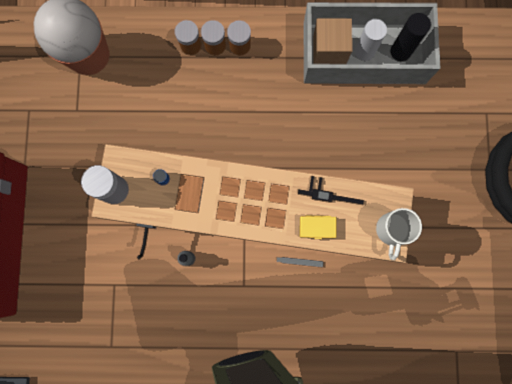

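View pics/side0.png

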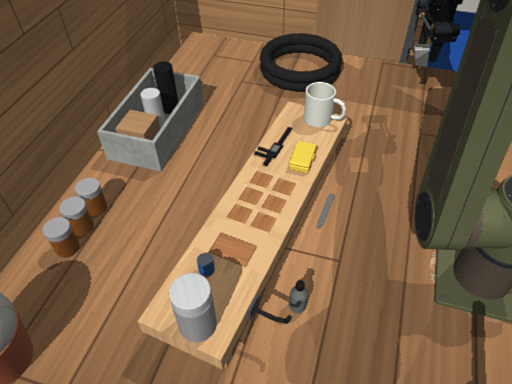

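The top view shows the six pads at about (227–279, 187–218), the flap at (189,193), the spacers at (161,177), the patch box at (318,227) and the caliper at (325,195). The side view matches. Next I'll measure the pads.

```bash
cat > h.py <<'E'
from cell import ctrl
import cv2,numpy as np
def ray(n,p,z):
    c=ctrl.get_calibration(n);T=c["cam_to_world"]
    d=T[:3,:3]@[(p[0]-c["cx"])/c["fx"],(p[1]-c["cy"])/c["fy"],1]
    return T[:3,3]+d*(z-T[2,3])/d[2]
E
python3 - <<'E'
from h import *
im=cv2.imread("pics/top0.png")
quad=np.array([[107,149],[410,191],[403,258],[96,214]])
roi=cv2.fillConvexPoly(np.zeros(im.shape[:2],np.uint8),quad,255)
g=cv2.GaussianBlur(im,(3,3),0)[...,2]
vals=g[roi>0]; t,_=cv2.threshold(vals.reshape(-1,1),0,255,cv2.THRESH_OTSU);print("otsu",t)
m=((g<t)&(roi>0)).astype(np.uint8)
P=[]
for c in cv2.findContours(m,cv2.RETR_EXTERNAL,cv2.CHAIN_APPROX_NONE)[0]:
    a=cv2.contourArea(c)
    if a<100: continue
    r=cv2.minAreaRect(c);print(a,np.round(r[0],1),np.round(r[1],1),round(r[2]),ray("top",r[0],.139).round(4))
for q in quad: print("corner",ray("top",q,.14).round(3))
E
```

```text
otsu 161.0
144.0 [333.  228.5] [22. 21.] 0 [ 0.4729 -0.1648  0.139 ]
473.5 [397.4 225. ] [19.  31.3] 6 [ 0.4828 -0.3191  0.139 ]
623.5 [332.5 194. ] [69.9 22.5] 18 [ 0.5566 -0.1647  0.139 ]
2236.5 [142.6 187.1] [86.  38.2] 3 [0.5697 0.2974 0.139 ]
corner [0.664 0.389 0.14 ]
corner [ 0.565 -0.352  0.14 ]
corner [ 0.404 -0.33   0.14 ]
corner [0.503 0.407 0.14 ]
```

Run:
```python
from h import *
im=cv2.imread("pics/top0.png")
quad=np.array([[208,166],[299,178],[292,238],[204,225]])
roi=cv2.fillConvexPoly(np.zeros(im.shape[:2],np.uint8),quad,255)
g=cv2.GaussianBlur(im,(3,3),0)[...,1]
t,_=cv2.threshold(g[roi>0].reshape(-1,1),0,255,cv2.THRESH_OTSU);print("otsu",t)
m=((g<t)&(roi>0)).astype(np.uint8)
P=[]
for c in cv2.findContours(m,cv2.RETR_EXTERNAL,cv2.CHAIN_APPROX_NONE)[0]:
    a=cv2.contourArea(c)
    if a<100: continue
    r=cv2.minAreaRect(c);w=ray("top",r[0],.139);P.append(w[:2]);print(a,np.round(r[0],1),np.round(r[1],1),w.round(4))
P=np.array(P);c=P.mean(0);print("centre",c)
# ledge axis: rigid fit of nominal grid
N=np.array([(x,y) for x in(-.03,.03) for y in(-.06,0,.06)])
th=np.arctan2(-(0.664-.565),(.389+.352));th=np.arctan2(.565-.664,.741)
for _ in range(3):
    R=np.array([[np.cos(th),-np.sin(th)],[np.sin(th),np.cos(th)]])
    W=N@R.T+c; Q=np.array([P[np.argmin(((P-w)**2).sum(1))] for w in W])-c
    U,S,V=np.linalg.svd(N.T@Q);Rr=V.T@U.T;th=np.arctan2(Rr[1,0],Rr[0,0])
print("yaw",np.degrees(th),"res",np.abs(N@Rr.T-Q).max())
o=ctrl.get_obs();E=o["eef_rot"]
for n,w in zip(N,N@Rr.T+c):
    d=np.r_[w,.15]-o["tcp_pos"];print(n,w.round(4),"tool shift",(E.T@d).round(4))
print("tool-yaw rel ledge",np.degrees(np.arctan2(E[1,0],E[0,0]))-np.degrees(th), "unit tool vectors ledge x,y:",(E[:2,:2].T@Rr).T.round(3))
print(o["joint_pos"])
```

```text
otsu 150.0
346.5 [274.9 217.6] [20.1 19.7] [ 0.4978 -0.0254  0.139 ]
341.0 [250.3 214.3] [19.8 19.4] [0.5053 0.0339 0.139 ]
340.5 [225.7 210.5] [19.7 19.5] [0.514  0.0935 0.139 ]
334.0 [278.6 193.3] [19.4 19.4] [ 0.5572 -0.0341  0.139 ]
331.5 [254.  189.6] [19.8 19.4] [0.5656 0.0255 0.139 ]
333.0 [229.7 186.2] [19.5 19.3] [0.5736 0.085  0.139 ]
centre [0.5355737  0.02971942]
yaw -7.881294542063148 res 0.0005432425989013237
[-0.03 -0.06] [ 0.4976 -0.0256] tool shift [ 0.4621 -0.463   0.0644]
[-0.03  0.  ] [0.5059 0.0338] tool shift [ 0.4893 -0.5165  0.0645]
[-0.03  0.06] [0.5141 0.0933] tool shift [ 0.5164 -0.57    0.0646]
[ 0.03 -0.06] [ 0.5571 -0.0338] tool shift [ 0.5156 -0.4359  0.0644]
[0.03 0.  ] [0.5653 0.0256] tool shift [ 0.5428 -0.4894  0.0645]
[0.03 0.06] [0.5735 0.085 ] tool shift [ 0.5699 -0.5429  0.0646]
tool-yaw rel ledge 26.891105979258725 unit tool vectors ledge x,y: [[ 0.892  0.452]
 [ 0.452 -0.892]]
[-7.57223419e+01  7.12974334e+00  9.46264223e+01 -6.13631155e-04
  7.83507796e+01 -4.73203653e+00]
```

Six pads are found with a grid-fit residual of 0.5 mm, and the pad size (about 47 mm) and spacing match the description. Next I'll shut and raise the gripper and move over pad A (-30,-60), aligned with the ledge.

```bash
python3 -m handwheel '[{"gripper":255,"linear":[0,0,-0.06],"yaw":0},{"gripper":255,"linear":[0.03,-0.03,-0.06],"yaw":0.1},{"gripper":255,"linear":[0.07,-0.07,-0.06],"yaw":0.2},{"gripper":255,"linear":[0.11,-0.11,-0.06],"yaw":0.3},{"gripper":255,"linear":[0.15,-0.15,-0.06],"yaw":0.4},{"gripper":255,"linear":[0.19,-0.19,-0.06],"yaw":0.47},{"gripper":255,"linear":[0.23,-0.23,-0.06],"yaw":0.47},{"gripper":255,"linear":[0.27,-0.27,-0.06],"yaw":0.47},{"gripper":255,"linear":[0.31,-0.31,-0.06],"yaw":0.47},{"gripper":255,"linear":[0.35,-0.35,-0.06],"yaw":0.47},{"gripper":255,"linear":[0.39,-0.39,-0.06],"yaw":0.47},{"gripper":255,"linear":[0.42,-0.42,-0.06],"yaw":0.47}]' 10 && python3 -m handwheel '[{"gripper":255,"linear":[0,0,0],"yaw":0},{"gripper":255,"linear":[0,0,0],"yaw":0}]'
python3 - <<'E'
from h import *
o=ctrl.get_obs();d=np.r_[.4976,-.0256,.16]-o["tcp_pos"];print((o["eef_rot"].T@d).round(4),o["eef_rot"].round(3))
E
```

```text
t: 1.6
tcp_pos: [0.4723, -0.0784, 0.2743]
eef_rot: [[0.991, -0.136, -0.0], [-0.136, -0.991, 0.0], [-0.0, -0.0, -1.0]]
ft_force: [0.6, -0.3, -0.1]
grip_width: 0.0002
grip_force: 0.0
t: 1.85
tcp_pos: [0.4716, -0.0809, 0.2742]
eef_rot: [[0.99, -0.138, -0.001], [-0.138, -0.99, -0.0], [-0.001, 0.0, -1.0]]
ft_force: [-0.1, 0.6, 0.7]
grip_width: 0.0006
grip_force: 0.0
[ 0.0182 -0.0584  0.1142] [[ 0.99  -0.138 -0.001]
 [-0.138 -0.99  -0.   ]
 [-0.001  0.    -1.   ]]
```

```bash
python3 -m handwheel '[{"gripper":255,"linear":[0.018,-0.058,0],"yaw":0},{"gripper":255,"linear":[0.018,-0.058,0.05],"yaw":0},{"gripper":255,"linear":[0.018,-0.058,0.1],"yaw":0},{"gripper":255,"linear":[0.018,-0.058,0.124],"yaw":0},{"gripper":255,"linear":[0.018,-0.058,0.124],"yaw":0},{"gripper":255,"linear":[0.018,-0.058,0.124],"yaw":0}]'
python3 - <<'E'
from h import *
o=ctrl.get_obs();cv2.imwrite("pics/w1.png",ctrl.read_camera("wrist"));cv2.imwrite("pics/s1.png",cv2.resize(ctrl.read_camera("side")[130:270,180:340],None,fx=3.5,fy=3.5))
print((o["eef_rot"].T@(np.r_[.4976,-.0256,.139]-o["tcp_pos"])).round(4))
E
```

```text
t: 2.6
tcp_pos: [0.4986, -0.0267, 0.1522]
eef_rot: [[0.99, -0.139, 0.002], [-0.139, -0.99, -0.0], [0.002, 0.0, -1.0]]
ft_force: [0.3, 0.1, 0.2]
grip_width: 0.0006
grip_force: 0.0
[-0.0011 -0.0009  0.0132]
```

View pics/w1.png

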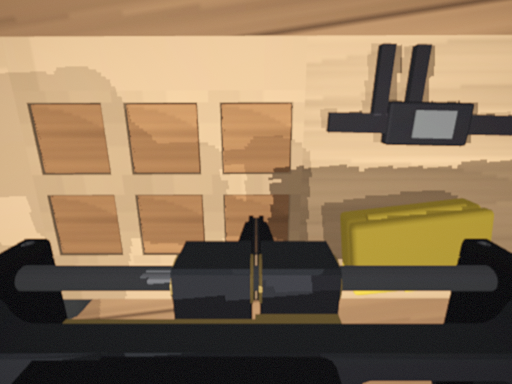

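View pics/s1.png

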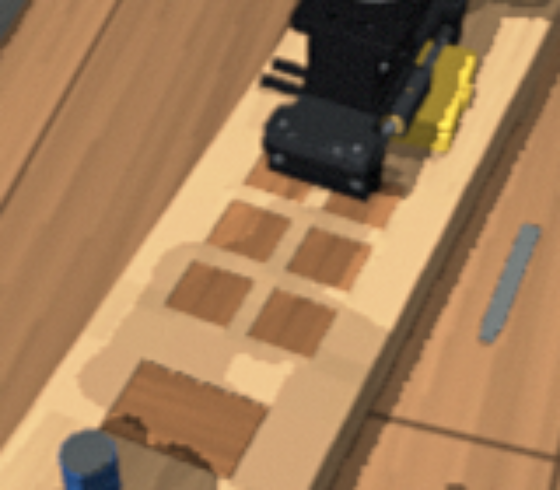

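The wrist view shows the fingertip at (257,220), centred over pad A, with the box and caliper clear. Now I'll descend gently.

```bash
python3 -m handwheel '[{"gripper":255,"linear":[-0.001,-0.001,0.007],"yaw":0},{"gripper":255,"linear":[-0.001,-0.001,0.013],"yaw":0},{"gripper":255,"linear":[-0.001,-0.001,0.013],"yaw":0},{"gripper":255,"linear":[-0.001,-0.001,0.013],"yaw":0}]' | egrep 'tcp|force'; python3 -m handwheel '[{"gripper":255,"linear":[0,0,0.001],"yaw":0},{"gripper":255,"linear":[0,0,0.001],"yaw":0},{"gripper":255,"linear":[0,0,0.001],"yaw":0}]'| egrep 'tcp|ft_force'
```

```text
tcp_pos: [0.4967, -0.0244, 0.1374]
ft_force: [-0.9, 0.1, 0.2]
grip_force: 0.0
tcp_pos: [0.497, -0.0245, 0.137]
ft_force: [-1.8, 0.3, 3.2]
```

```bash
for i in 1 2; do python3 -m handwheel '[{"gripper":255,"linear":[0,0,0.001],"yaw":0},{"gripper":255,"linear":[0,0,0.001],"yaw":0},{"gripper":255,"linear":[0,0,0.001],"yaw":0}]'| egrep 'tcp|ft_force'; done
```

```text
tcp_pos: [0.497, -0.0245, 0.1358]
ft_force: [-1.6, 0.8, 4.4]
tcp_pos: [0.497, -0.0245, 0.1346]
ft_force: [-0.7, 0.4, 2.7]
```

The fingertip sinks about 1 mm per mm commanded, at only about 4 N, so pad A gives. I'll press on to the stop.

```bash
for i in 1 2 3; do python3 -m handwheel '[{"gripper":255,"linear":[0,0,0.001],"yaw":0},{"gripper":255,"linear":[0,0,0.0015],"yaw":0},{"gripper":255,"linear":[0,0,0.0015],"yaw":0},{"gripper":255,"linear":[0,0,0.0015],"yaw":0}]'| egrep 'tcp|ft_force'; done
python3 - <<'E'
from h import *
print(ctrl.get_obs().keys())
cv2.imwrite("pics/s2.png",cv2.resize(ctrl.read_camera("side")[130:270,180:340],None,fx=3.5,fy=3.5))
E
```

```text
tcp_pos: [0.4969, -0.0245, 0.1331]
ft_force: [-0.4, 0.1, 2.9]
tcp_pos: [0.497, -0.0245, 0.1318]
ft_force: [-1.8, 0.8, 4.6]
tcp_pos: [0.4971, -0.0245, 0.1317]
ft_force: [-5.0, 1.8, 11.9]
dict_keys(['t', 'joint_pos', 'joint_velocities', 'joint_torque', 'tcp_pos', 'eef_rot', 'ft_force', 'wrist_torque', 'grip_force', 'grip_width'])
```

View pics/s2.png

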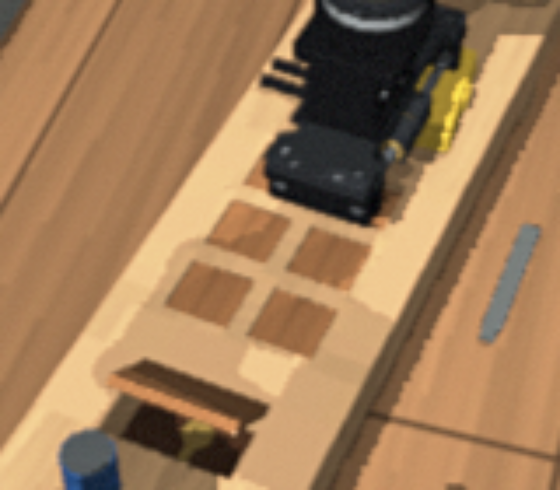

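The flap now stands up at (190,395) with the key visible at (197,437), and the force rose to 12 N with no further travel, so the pad is at its stop. I'll give one firmer push, then lift clear.

```bash
python3 -m handwheel '[{"gripper":255,"linear":[0,0,0.001],"yaw":0},{"gripper":255,"linear":[0,0,0.0015],"yaw":0},{"gripper":255,"linear":[0,0,0.0015],"yaw":0}]'| egrep 'tcp|ft_force'
python3 -m handwheel '[{"gripper":255,"linear":[0,0,-0.005],"yaw":0},{"gripper":255,"linear":[0,0,-0.02],"yaw":0},{"gripper":255,"linear":[0,0,-0.06],"yaw":0},{"gripper":255,"linear":[0,0,-0.11],"yaw":0},{"gripper":255,"linear":[0,0,-0.15],"yaw":0},{"gripper":255,"linear":[0,-0,-0.15],"yaw":0},{"gripper":255,"linear":[0,0,-0.15],"yaw":0},{"gripper":255,"linear":[0,0,-0.15],"yaw":0}]'
python3 - <<'E'
from h import *
cv2.imwrite("pics/s3.png",ctrl.read_camera("side"))
print(ctrl.get_obs()["t"])
E
```

```text
tcp_pos: [0.4972, -0.0245, 0.1316]
ft_force: [-8.5, 2.1, 18.1]
t: 7.25
tcp_pos: [0.4961, -0.0245, 0.2766]
eef_rot: [[0.99, -0.138, -0.003], [-0.138, -0.99, 0.0], [-0.003, 0.0, -1.0]]
ft_force: [-0.2, -0.2, -0.6]
grip_width: 0.0008
grip_force: 0.0
7.3
```

View pics/s3.png

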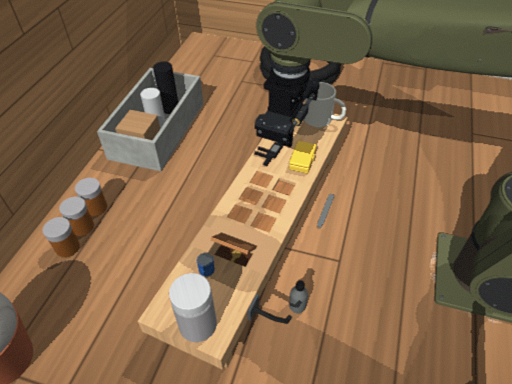

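The flap stays up at (233,243), every bystander is where it was, and the hand is clear.

```bash
python3 -c "
from cell import ctrl
print(ctrl.sign_off())"
```

```text
the job is handed in; nothing more can be done
None
```

The catch was the first pad I tried (x -30, y -60 mm); I pressed it to its stop, the flap popped up and stayed up, nothing standing on the ledge or bench visibly moved, the hand ended clear, and I handed the job in at about 7.3 s (no verdict was returned).

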